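# Check a truffle's temperature, then present its dish a quarter turn round

### The job

Take the infrared thermometer from its stand, hold it still in the air for a good second with its beam on the middle of the chocolate truffle from roughly 12 cm away (anything from 8 to 20 cm will do), and put it back upright in its stand. Then lift the dish by its wooden handle bar at least 6 cm clear of the mat, lip still pointing as it was, and in the air turn it a quarter turn anticlockwise (seen from above) so that its blue lip points squarely to the side of the mat with the orange strip. Keep the dish level and the truffle in its middle all the way, disturb nothing else, and finish still holding the dish in the air over the middle of the mat: do not put it down.

Things in the scene. Friction and masses are not known exactly. Their poses are not given: they have to be found in the camera images.
- dish: White dish, 156 mm across, rim 24 mm high, about 0.28 kg, loose on the mat. Inside: a very shallow cone rising outward by 7 degrees, so the truffle rolls if the dish is tilted or jerked (over about 1 m/s2). Origin: centre of underside; z up; x to the blue lip. Handle bar along y on steel posts 8 mm thick at y = +-73 mm. At the start x is within about 0.1 rad of the mat's x.
- dish_handle (a point): Middle of the dish's wooden handle bar, 118 mm above the dish's underside, straight above its centre; axes as the dish. The bar runs along the dish's y, 132 mm long, 12 mm thick (across, along x) and 16 mm high; its underside is 105 mm above the dish's floor. Grip it here from above, closing along the dish's x.
- dish_lip (a point): Outer end of the blue pouring lip on the dish's rim (a tab 34 mm wide), 95 mm from the dish's axis along its x, 18 mm above its underside.
- dish_center (a point): Middle of the dish's inner floor, 5 mm above its underside; axes as the dish.
- truffle_center (a point): Centre of the dark brown round chocolate truffle, a loose ball of 36 mm diameter, 30 g, resting in the middle of the dish (its centre 23 mm above the dish's underside). Only the position counts.
- mat: Fixed grey serving mat, 180 (x) x 204 (y) x 4 mm, under the dish. Origin: centre of its underside; z up. An orange strip 18 mm wide lies along its +y edge; +y is the side to which the lip must finally point. The yaw differs from run to run.
- thermometer: Loose infrared thermometer, 170 mm tall, 0.12 kg, upright in its stand: white round body of 28 mm diameter up to 112 mm, a flat-sided grip above, and a black snout of 20 mm diameter that slopes 50 degrees down and ends in the lens. Origin: centre of its flat foot; z up; x to the snout's side. Held upright, its beam goes 50 degrees below the horizontal along x.
- thermo_grip (a point): Centre of the thermometer's grip block, 146 mm above its foot, on its axis; axes as the thermometer. The block is 28 mm (x) by 22 mm (y) by 48 mm high (122 to 170 mm above the foot). Grip it from above, closing along the thermometer's y.
- lens (a point): Centre of the thermometer's amber lens, 26 mm out along x and 82 mm above its foot. Its x axis is the beam (50 degrees downward from the thermometer's x), y is the thermometer's y. The beam is on the truffle when the truffle's centre is within 12 mm of this x axis, 80 to 200 mm away.
- stand: Fixed grey thermometer stand: a round foot of 80 mm diameter and 8 mm height with a cup on it, 36 mm inner diameter and 54 mm total height, inner floor 8 mm above the worktop. Origin: centre of the underside; z up. It stands to the left or to the right of the mat, changing places with the honey jar.
- stand_mouth (a point): Centre of the stand's open cup at its rim, 54 mm above the worktop.
- honey_jar: Bystander: honey jar with grey lid, 66 x 72 x 102 mm, origin at the underside's centre. Leave it alone.
- mug: Bystander: green mug, 86 x 116 x 94 mm, origin at the underside's centre. Leave it alone.
- lemon: Bystander: lemon, 71 x 53 x 51 mm, origin at the underside's centre. Leave it alone.
- tea_box: Bystander: dark tea box, 69 x 121 x 73 mm, origin at the underside's centre. Leave it alone.
- peeler: Bystander: yellow vegetable peeler, 170 x 25 x 18 mm, origin at the underside's centre. Leave it alone.
- jam_jar: Bystander: jam jar, 68 x 68 x 84 mm, origin at the underside's centre. Leave it alone.
Mind the look-alikes: they are no part of the job. Leave any yellow look-alike of the thermometer alone.

How it is judged (in metres and radians):
On the way, in this order (a step that is already met when the one before it is completed fails the run):
1. held thermometer's beam rests on the truffle (centre within 12 mm of the beam axis, 80 to 200 mm from the lens), slower than 30 mm/s, for 0.8 s (x of truffle_center in the frame of lens between 0.08 and 0.2 m and y of truffle_center in the frame of lens between -0.012 and 0.012 m and z of truffle_center in the frame of lens between -0.012 and 0.012 m and linear speed of thermometer below 0.03 m/s and contact force between the fingers and thermometer above 0.5 N and contact force between thermometer and stand below 0.1 N), for 0.8 s.
2. the thermometer is back upright in its stand, foot on the cup's floor, and let go (horizontal distance between thermometer and stand below 0.008 m and height (world z) of thermometer below 0.018 m and angle between thermometer's own z axis and vertical below 0.12 rad and contact force between each of the arm, the fingers and thermometer below 0.05 N), for 0.2 s.
3. dish held, underside over 50 mm above the worktop, level within 0.12 rad, truffle within 12 mm of its middle, lip still within 0.35 rad of the mat's x (contact force between the fingers and dish above 1 N and contact force between dish and mat below 0.1 N and height (world z) of dish above 0.05 m and angle between dish's own z axis and vertical below 0.12 rad and horizontal distance between truffle_center and dish_center below 0.012 m and z of truffle_center in the frame of dish below 0.035 m and angle between the x axis of dish and the x axis of mat, either way round below 0.35 rad and x of dish_lip in the frame of mat above 0.03 m), for 0.2 s.
At the end, for the whole second after the job is handed in: Dish held still, underside over 50 mm above the worktop, level within 0.12 rad, within 40 mm of the mat's middle, lip within 0.2 rad of the mat's +y; truffle within 12 mm of the dish's middle; thermometer upright (0.12 rad) in its stand, within 8 mm of its axis, foot below 18 mm (contact force between the fingers and dish above 1 N and contact force between dish and mat below 0.1 N and height (world z) of dish above 0.05 m and angle between each of dish, thermometer's own z axis and vertical below 0.12 rad and horizontal distance between truffle_center and dish_center below 0.012 m and z of truffle_center in the frame of dish below 0.035 m and angle between the x axis of dish and the y axis of mat, either way round below 0.2 rad and y of dish_lip in the frame of mat above 0.04 m and horizontal distance between dish and mat below 0.04 m and linear speed of dish below 0.03 m/s and linear speed of truffle below 0.05 m/s and horizontal distance between thermometer and stand below 0.008 m and height (world z) of thermometer below 0.018 m); the arm keeps its last pose, push and grip.
It fails at once if the truffle leaves the middle of the dish (more than 25 mm) (horizontal distance between truffle_center and dish_center above 0.025 m).
It fails at once if the dish is tilted by more than 0.25 rad (angle between dish's own z axis and vertical above 0.25 rad).
It fails at once if a bystander is shifted by more than 25 mm (distance of any of honey_jar, mug, lemon, tea_box, peeler, jam_jar from where it was at the start of the episode above 0.025 m).
It also fails if it takes over 61 s, if anything falls off the work surface, if the arm or the gripper's body presses on something with over 40 N, if the wrist force passes 120 N, or if a joint passes its speed limit or range.

### The arm

A 6-joint arm with a two-finger parallel gripper is mounted at the origin on a cart in front of the work surface, level with it; the furniture and walls round the work are solid. World frame = base frame: x ahead of the robot, y to its left, z up, the work surface at z = 0. Lengths are in mm, angles in rad, forces in N, time in s.
With the tool pointing down it reaches from about 325 to 850 mm from the base axis. Payload 15.5 kg.
Tool frame: the origin (TCP) lies at the very end of the fingers, on their centre line; the grasp point (between the pads) lies 19 mm behind it (arm.grip_depth is the distance from the TCP to the grasp point, in mm); z points along the fingers, y is the direction in which the jaws open and shut (so a half turn about z gives the same grasp; the last joint's range is limited). The gripper opens to 91 mm and grips with 3 to 60 N. Pads are 32 mm wide; open, the fingers measure 118 mm over their backs; the gripper's body (76 mm by 178 mm) begins 60 mm behind the grasp point.
Start: joints at [1.238, 0.494, 1.345, -0, 1.302, -0.096], TCP at [146.616, 607.561, 213.915] pointing down, gripper open.
Joint ranges: [-2.91, 2.91], [-0.82, 2.16], [0.22, 2.67], [-1.22, 4.37], [0.12, 2.79], [-3.08, 3.08]. Speed limits (rad/s): [1.89, 1.89, 2.57, 3.01, 3.01, 3.01].

### API

Orientations are given as [roll, pitch, yaw] about the fixed x, y, z axes, in that order (R = Rz(yaw) Ry(pitch) Rx(roll)).
In Python, from plant import arm gives the robot as it stands. The module is installed in compiled form; this text tells all that it offers.
- The arm moves only by the shell command python3 -m pendant 'ROWS' [FORCE]. ROWS is a JSON object of lists of equal length, an entry for each row: "grip": the opening, from -1 (shut) to 1 (fully open), so that 0 is half open; "dp": the shift along the tool's x, y, z in mm, a list of three; "yaw": the turn about the tool's z in degrees. In form: {"grip": [grip, ...], "dp": [[dx, dy, dz], ...], "yaw": [yaw, ...]}. A call has exactly 5 rows; each row shifts and turns the commanded pose from where the row before left it, along the tool's axes as they then stand; what a row does not reach is not made up. A row lasts 1/12 s, in which the tool goes at most 41.7 mm and 7.16 degrees, less where a joint would pass 70% of its speed; a pose out of reach is approached as far as the arm can. A call with a gripper value outside its range is refused whole. The fingers move at their own pace and stop on an object; FORCE is the grip in N (left out, the last holds). Time passes only in rows, so rows that do not move let the fingers close, or fill a call up. It gives the time, the measured TCP pose, the force and the opening at its end, in the units of the state.
- arm.state(): the state, without advancing time (a new reading comes with each control period).
- arm.grab_frame(name): name is "scene" or "side" or "wrist"; returns a dict with "image" (400x640x3 uint8, red, green, blue), "z_map" (400x640 float32, mm along the optical axis (not along the pixel's ray), 0 where there is no reading), "camera_matrix" (3x3 intrinsics, pixels), "extrinsics" (4x4, takes a point from camera to world coordinates); the wrist camera has in their place "hand_eye" (4x4, takes a point from camera to tool coordinates, whose origin is the TCP and whose axes are the flange's). Camera axes: x right, y up, looking along -z (the intrinsics and any distortion apply to the point x, -y, -z); pixel columns grow to the right and rows downward; lengths in mm; the calibration is good to about 2 mm. The wrist camera is an equidistant fisheye: a pixel r from the principal point sees the ray r / f radians off the axis. A picture is of the moment at which its call begins: read the wrist's pose just before it.
- arm.finish_job(): hands the job in, once; it reports no verdict.
The state is a dict: "t": time; "joints": joint angles; "qd": joint speeds; "effort": joint torques, N m; "position": TCP position; "ee_rot": TCP orientation; "wrist_force": force on the tool from outside, world axes, zero at the start; "moment": the same for the moment, N m; "opening": finger opening in mm.
Only numpy, scipy, OpenCV 4.12 (cv2) and the standard library are available. Lean on these libraries where they do the work, as an engineer would, in place of code of your own. Each camera call takes 0.05 s, during which the arm holds its last target. There are 200 camera calls.

## Working session

There is one attempt and no reset: what is moved stays moved. The work goes in short steps, Python scripts to look and compute and a shell command to move; the robot and the scene stay as the last step left them, time stands still between calls to the robot, and variables do not carry over. Pictures are saved under pics/ and viewed, about 8 in all and at most 12, crops included, and the job is handed in when it is done.

```bash
mkdir -p pics
cat > h.py <<'E'
import numpy as np, cv2
from plant import arm
from scipy.spatial.transform import Rotation as R
def save(n,im): cv2.imwrite('pics/'+n+'.png',cv2.cvtColor(im,cv2.COLOR_RGB2BGR))
def ext(f,st=None):
    if 'extrinsics' in f: return np.array(f['extrinsics'])
    T=np.eye(4); T[:3,:3]=R.from_euler('xyz',st['ee_rot']).as_matrix(); T[:3,3]=st['position']
    return T@np.array(f['hand_eye'])
def cloud(f):
    "world points per pixel from depth (pinhole cams)"
    K=np.array(f['camera_matrix']); E=ext(f); z=f['z_map']
    v,u=np.mgrid[0:z.shape[0],0:z.shape[1]]
    P=np.stack([(u-K[0,2])/K[0,0]*z,-(v-K[1,2])/K[1,1]*z,-z],-1)
    W=P@E[:3,:3].T+E[:3,3]; W[z<=0]=np.nan
    return W
E
python3 - <<'E'
from h import *
print(arm.state())
fs={n:arm.grab_frame(n) for n in('scene','side')}
for n,f in fs.items():
    print(n,f['camera_matrix'],f['extrinsics'],[k for k in f]); save(n,f['image'])
    np.savez('pics/'+n+'.npz',im=f['image'],W=cloud(f))
E
```

```text
{'t': 0.0, 'joints': array([ 1.23848119e+00,  4.94208421e-01,  1.34611202e+00, -2.92836585e-05,
        1.30253702e+00, -9.54981331e-02]), 'qd': array([ 0.00176503,  0.0011615 , -0.00093581,  0.00116584,  0.00089715,
       -0.00086495]), 'effort': array([ 3.26524743e-03, -8.78836298e+01, -3.81844389e+01,  7.10795098e-02,
        5.31941140e-02, -2.16900694e-04]), 'position': array([146.51027659, 607.18891721, 213.32906495]), 'ee_rot': array([-3.14033092e+00, -9.25053273e-05,  2.90478337e+00]), 'wrist_force': array([ 0.05365937, -0.53182726, -0.29091023]), 'moment': array([-0.03487083,  0.01938331,  0.00022032]), 'opening': 91.09978638600177}
scene [[489.85338993   0.         314.53337815]
 [  0.         489.85338993 198.75622471]
 [  0.           0.           1.        ]] [[ 8.83918725e-01  2.55982008e-01 -3.91357763e-01 -1.80078376e+02]
 [-4.67237259e-01  4.48682791e-01 -7.61822221e-01 -1.39037583e+03]
 [-1.94172887e-02  8.56245855e-01  5.16203453e-01  1.02778689e+03]
 [ 0.00000000e+00  0.00000000e+00  0.00000000e+00  1.00000000e+00]] ['image', 'z_map', 'camera_matrix', 'extrinsics']
side [[508.57420131   0.         318.77095672]
 [  0.         508.57420131 198.46998314]
 [  0.           0.           1.        ]] [[-9.89341387e-01  5.78098603e-02 -1.33647449e-01  2.82627352e+02]
 [-1.45518923e-01 -4.25787546e-01  8.93044909e-01  1.44389708e+03]
 [-5.27861811e-03  9.02974521e-01  4.29661670e-01  8.26820852e+02]
 [ 0.00000000e+00  0.00000000e+00  0.00000000e+00  1.00000000e+00]] ['image', 'z_map', 'camera_matrix', 'extrinsics']
```

View pics/scene.png

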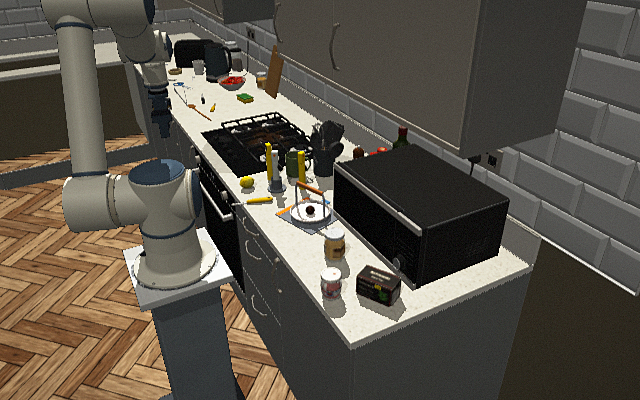

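View pics/side.png

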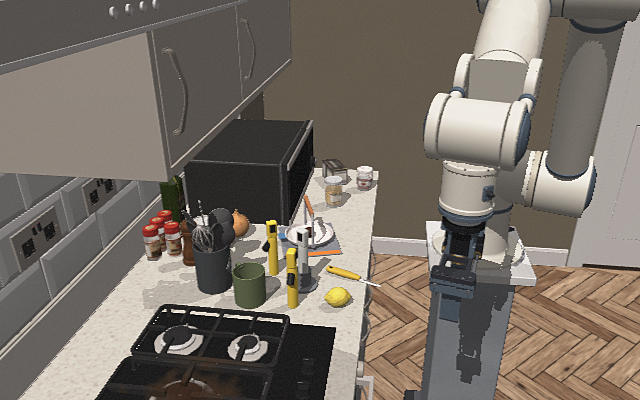

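Scene and side views both show one white thermometer in a grey stand (scene ≈(276,172), side ≈(303,258)). The look-alikes are two yellow ones: scene (268,158) and (301,165), side (292,278) and (272,247). The dish with the truffle is at scene (310,211) and side (308,235). By the description I choose the white one, and I'll check it in a close crop.

Run:
```python
from h import *
a=np.load('pics/scene.npz');b=np.load('pics/side.npz')
A=cv2.resize(a['im'][135:255,235:365],None,fx=4,fy=4,interpolation=cv2.INTER_CUBIC)[:,:520]
B=cv2.resize(b['im'][190:310,240:360],None,fx=4,fy=4,interpolation=cv2.INTER_CUBIC)
im=np.hstack([A,B]); im=cv2.resize(im,(800,int(im.shape[0]*800/im.shape[1]))); save('crop1',im)
def rep(n,W,m,zr=None):
    P=W[m]; P=P[~np.isnan(P[:,0])]
    if zr: P=P[(P[:,2]>zr[0])&(P[:,2]<zr[1])]
    if len(P): print(n,len(P),'med',np.median(P,0).round(),'lo',np.percentile(P,3,0).round(),'hi',np.percentile(P,97,0).round())
for d,nm in((a,'scene'),(b,'side')):
    im=d['im'];W=d['W']; H=cv2.cvtColor(im,cv2.COLOR_RGB2HSV); h,s,v=[H[...,i].astype(int) for i in range(3)]
    ok=(W[...,0]>250)&(W[...,0]<800)&(abs(W[...,1])<500)&(W[...,2]>2)
    y=ok&(h>22)&(h<32)&(s>150)
    n,l,st,c=cv2.connectedComponentsWithStats(y.astype(np.uint8))
    for i in range(1,n):
        if st[i,4]>15: print(nm,'yellow',c[i].round()); rep(' ',W,l==i)
    o=ok&(h>5)&(h<18)&(s>150)
    n,l,st,c=cv2.connectedComponentsWithStats(o.astype(np.uint8))
    for i in range(1,n):
        if st[i,4]>10: print(nm,'orange/wood',c[i].round()); rep(' ',W,l==i)
    w=ok&(s<40)&(v>110)&(W[...,2]<200)
    n,l,st,c=cv2.connectedComponentsWithStats(w.astype(np.uint8))
    for i in range(1,n):
        if st[i,4]>20: print(nm,'white',c[i].round()); rep(' ',W,l==i,(8,200))
```

```text
scene yellow [269. 160.]
  184 med [506. 366.  92.] lo [497. 356.  14.] hi [518. 381. 169.]
scene yellow [301. 166.]
  204 med [591. 226. 103.] lo [580. 216.  32.] hi [625. 328. 167.]
scene yellow [246. 182.]
  129 med [390. 342.  33.] lo [367. 328.   7.] hi [418. 361.  49.]
scene yellow [260. 199.]
  50 med [398. 212.  14.] lo [357. 196.   8.] hi [441. 229.  20.]
scene yellow [377. 287.]
  22 med [ 480. -493.   58.] lo [ 476. -499.   48.] hi [ 486. -484.   67.]
scene orange/wood [309. 188.]
  109 med [525.  24. 125.] lo [505. -32. 115.] hi [546.  78. 131.]
scene orange/wood [310. 209.]
  23 med [522.  17.  37.] lo [514.  10.  23.] hi [530.  26.  45.]
scene orange/wood [343. 249.]
  11 med [ 503. -263.   35.] lo [ 499. -268.   24.] hi [ 509. -257.   46.]
scene white [274. 151.]
  21 med [498. 278. 174.] lo [486. 267. 169.] hi [512. 293. 179.]
scene white [284. 186.]
  6 med [526. 263.  10.] lo [518. 244.   8.] hi [532. 286.  11.]
scene white [306. 211.]
  503 med [519.  40.  15.] lo [459. -41.   9.] hi [586.  99.  29.]
scene white [327. 210.]
  50 med [588.   2.  19.] lo [563. -39.  
[... 1456 characters left out ...]
. 173.]
  198 med [ 378. -379.   74.] lo [ 349. -417.   47.] hi [ 409. -363.   86.]
side white [335. 178.]
  261 med [ 480. -255.   92.] lo [ 452. -435.   25.] hi [ 526. -206.  102.]
side white [364. 183.]
  47 med [ 372. -371.   30.] lo [ 354. -385.   20.] hi [ 399. -360.   41.]
side white [335. 198.]
  64 med [ 470. -211.   38.] lo [ 453. -227.   26.] hi [ 489. -200.   52.]
side white [306. 237.]
  1086 med [506.  55.  24.] lo [464. -39.  11.] hi [599. 301. 175.]
side white [332. 205.]
  6 med [ 497. -218.   10.] lo [ 450. -229.    8.] hi [ 510. -208.   11.]
side white [331. 246.]
side white [367. 282.]
side white [313. 286.]
  5 med [469. 304.  10.] lo [466. 299.   8.] hi [472. 313.  11.]
```

View pics/crop1.png

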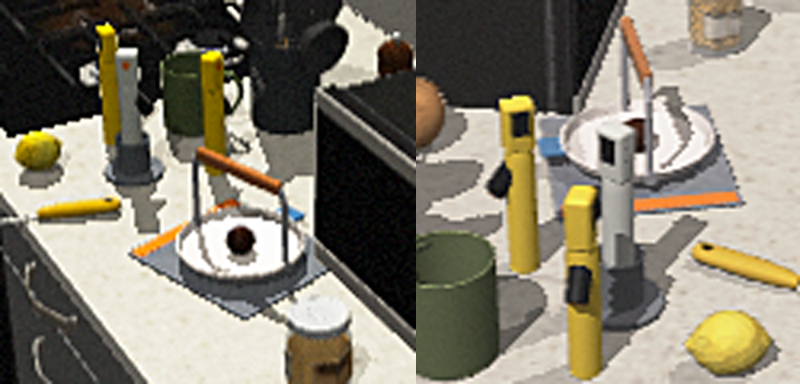

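The crop confirms the choice: the white thermometer in the round grey stand (scene crop ≈(127,110), side crop ≈(617,190)), with yellow look-alikes at either side. The dish's blue lip faces roughly +x and the orange strip lies on the left (+y) side. The snout's direction isn't clear, so I'll look from above with the wrist camera.

```bash
M='python3 -m pendant'
python3 -m pendant '{"grip":[1,1,1,1,1],"dp":[[-5,-3,-25],[-20,-12,-25],[-28,-16,-25],[-28,-16,-20],[-28,-16,-12]],"yaw":[0,0,0,0,0]}' >/dev/null
python3 -m pendant '{"grip":[1,1,1,1,1],"dp":[[-28,-16,-10],[-28,-16,0],[-28,-16,0],[-28,-16,0],[-28,-16,0]],"yaw":[0,0,0,0,0]}' >/dev/null
python3 -m pendant '{"grip":[1,1,1,1,1],"dp":[[-28,-16,0],[-28,-16,0],[-28,-16,0],[-20,-10,0],[-10,-5,0]],"yaw":[0,0,0,0,0]}'
python3 -m pendant '{"grip":[1,1,1,1,1],"dp":[[0,0,0],[0,0,0],[0,0,0],[0,0,0],[0,0,0]],"yaw":[0,0,0,0,0]}'
python3 - <<'E'
from h import *
st=arm.state(); f=arm.grab_frame('wrist'); print(st['position'],st['ee_rot'],st['joints'],st['wrist_force']); print(f['hand_eye'],f['camera_matrix'])
save('w1',f['image']); np.savez('pics/w1.npz',im=f['image'],z=f['z_map'],E=ext(f,st),K=f['camera_matrix'])
E
```

```text
t: 1.35
position: [452.9, 320.1, 330.6]
ee_rot: [-3.141, -0.0, 2.903]
wrist_force: [0.5, 0.7, 0.2]
opening: 91.0
t: 1.77
position: [450.4, 322.9, 331.0]
ee_rot: [3.141, -0.0, 2.906]
wrist_force: [-0.2, 0.3, 0.8]
opening: 91.1
[450.40558211 322.90290711 330.96893431] [ 3.14148162e+00 -1.03378228e-04  2.90613529e+00] [ 5.14139932e-01  2.98220647e-01  1.33972421e+00  1.52052743e-04
  1.50364781e+00 -8.21209230e-01] [-0.17927569  0.29770486  0.79041131]
[[ 1.80589252e-03  9.55237849e-01  2.95833384e-01  8.49515211e+01]
 [ 9.99998313e-01 -1.62584346e-03 -8.54610326e-04 -1.57399382e-01]
 [-3.35377356e-04  2.95834428e-01 -9.55239173e-01 -1.70487225e+02]
 [ 0.00000000e+00  0.00000000e+00  0.00000000e+00  1.00000000e+00]] [[309.70691629   0.         318.55978408]
 [  0.         309.70691629 199.05364059]
 [  0.           0.           1.        ]]
```

View pics/w1.png

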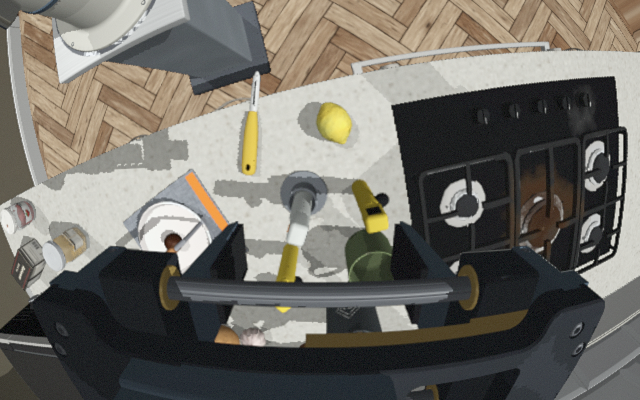

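The wrist view shows the white thermometer at (300,210) with its stand at (303,190), the yellow near one at (372,205), and the dish at (172,238). The snout isn't visible, so I'll enlarge all three views in one composite.

Run:
```python
from h import *
a=np.load('pics/scene.npz')['im'];b=np.load('pics/side.npz')['im'];c=np.load('pics/w1.npz')['im']
g=lambda im,x,y,w,hh:cv2.resize(im[y:y+hh,x:x+w],(266,400),interpolation=cv2.INTER_CUBIC)
save('crop2',np.hstack([g(a,257,143,40,60),g(b,283,225,48,72),g(c,265,165,66,100)]))
```

```text
(no output)
```

View pics/crop2.png

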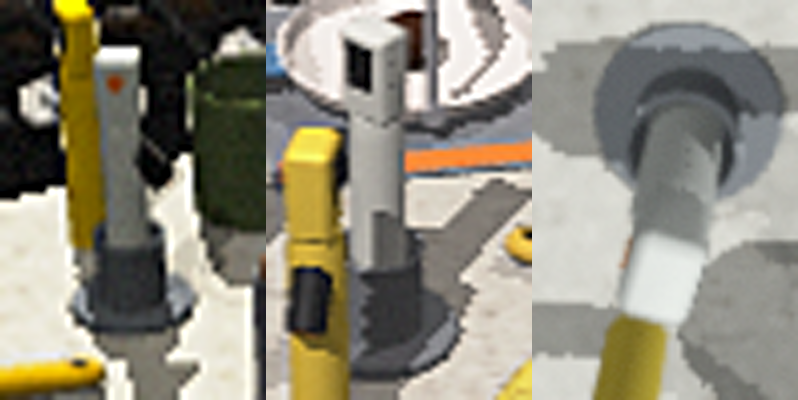

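```bash
cat >> h.py <<'E'
def fish(z,E,K):
    "world points per pixel from fisheye depth (along the axis)"
    v,u=np.mgrid[0:z.shape[0],0:z.shape[1]]
    x=(u-K[0,2])/K[0,0]; y=(v-K[1,2])/K[1,1]; r=np.hypot(x,y)+1e-9
    t=np.tan(np.clip(r,0,1.5))/r
    P=np.stack([x*t*z,-y*t*z,-z],-1)
    W=P@E[:3,:3].T+E[:3,3]; W[z<=0]=np.nan
    return W
def ray(px,E,K,h):
    "fisheye pixels -> points on plane z=h"
    px=np.atleast_2d(px).astype(float); q=(px-[K[0,2],K[1,2]])/K[0,0]; r=np.linalg.norm(q,axis=1,keepdims=True)+1e-9
    d=np.hstack([q*[1,-1]/r*np.sin(r),-np.cos(r)])@E[:3,:3].T; o=E[:3,3]
    return o+d*((h-o[2])/d[:,2:])
E
python3 - <<'E'
from h import *
d=np.load('pics/w1.npz'); W=fish(d['z'],d['E'],d['K']); im=d['im']; H=cv2.cvtColor(im,cv2.COLOR_RGB2HSV).astype(int)
def box(n,m):
    m=cv2.morphologyEx(m.astype(np.uint8),cv2.MORPH_OPEN,np.ones((2,2)))
    print(n,m.sum(),np.nanmedian(W[m>0],0).round(1)); return m>0
sub=np.zeros(im.shape[:2],bool); sub[165:265,265:331]=1
m=box('top',sub&(W[...,2]>168)&(H[...,1]<60)); v,u=np.where(m)
P=ray(np.c_[u,v],d['E'],d['K'],178)[:,:2]; print(cv2.minAreaRect(P.astype(np.float32)),P.mean(0))
c=P.mean(0)-0; q=P-P.mean(0); ev,V=np.linalg.eigh(q.T@q/len(q)); print(np.sqrt(12*ev),V)
# stand foot at z~8
m=sub&(abs(W[...,2]-8)<6)&(H[...,2]<150)&(H[...,1]<80); m=box('foot',m); v,u=np.where(m); P=ray(np.c_[u,v],d['E'],d['K'],8)[:,:2].astype(np.float32); print('circle',cv2.minEnclosingCircle(P), 'hull')
# mat: orange strip, lip (blue), truffle
h=H[...,0];s=H[...,1]; dsub=np.zeros_like(sub); dsub[165:270,115:235]=1
o=box('orange',dsub&(h>5)&(h<20)&(s>150)&(W[...,2]<12)); v,u=np.where(o); P=ray(np.c_[u,v],d['E'],d['K'],4.5)[:,:2].astype(np.float32); print(cv2.minAreaRect(P), cv2.fitLine(P,cv2.DIST_L2,0,.01,.01).ravel())
t=box('truf',dsub&(H[...,2]<90)&(W[...,2]>12)&(W[...,2]<50)); v,u=np.where(t); print(np.c_[u,v].mean(0), ray([[u.mean(),v.mean()]],d['E'],d['K'],27))
# same in scene/side
for n in('scene','side'):
    e=np.load(f'pics/{n}.npz'); Hh=cv2.cvtColor(e['im'],cv2.COLOR_RGB2HSV).astype(int); w=e['W']; ok=(w[...,0]>380)&(w[...,0]<680)&(abs(w[...,1]-20)<150)
    b=ok&(Hh[...,0]>95)&(Hh[...,0]<115)&(Hh[...,1]>140)&(w[...,2]<40)&(w[...,2]>8); print(n,'blue',b.sum(),np.nanmedian(w[b],0))
    o=ok&(Hh[...,0]>5)&(Hh[...,0]<20)&(Hh[...,1]>150)&(w[...,2]<9)
    if o.sum()>5: print(cv2.minAreaRect(w[o][:,:2].astype(np.float32)))
    o=ok&(Hh[...,0]>5)&(Hh[...,0]<20)&(Hh[...,1]>120)&(w[...,2]>112); print('bar',cv2.minAreaRect(w[o][:,:2].astype(np.float32)))
E
```

```text
top 434 [501.  285.6 176.9]
((500.9639892578125, 286.39306640625), (22.56333351135254, 30.394908905029297), 61.308555603027344) [500.55666905 286.81342278]
[21.23417807 28.67176891] [[-0.45011948 -0.89296834]
 [-0.89296834  0.45011948]]
foot 741 [490.4 296.3   7.8]
circle ((503.55029296875, 285.966552734375), 40.26096725463867) hull
orange 498 [474.9 114.7   4.2]
((478.3760986328125, 115.33405303955078), (115.35003662109375, 16.0775089263916), 17.655628204345703) [9.5412767e-01 2.9940009e-01 4.7776202e+02 1.1497768e+02]
truf 150 [521.2  39.1  39.1]
[172.57333333 240.5       ] [[526.0493445   30.82089384  27.        ]]
scene blue 9 [613.22458336  48.7355115   22.79548712]
((457.63580322265625, 117.88272857666016), (243.68528747558594, 103.7788314819336), 32.20881652832031)
bar ((555.2216186523438, -17.633544921875), (46.30085372924805, 234.8252410888672), 33.181068420410156)
side blue 0 [nan nan nan]
((467.595458984375, 112.95799255371094), (99.77271270751953, 25.359830856323242), 15.8313570022583)
bar ((547.002197265625, -1.6790084838867188), (22.93300437927246, 211.49501037597656), 25.973323822021484)
  return np.nanmean(a, axis, out=out, keepdims=keepdims)
```

Measured: the thermometer is at ≈(502,286) with its snout along ≈(0.89,−0.45), consistent with the black snout right of the body in the scene crop (158,165). The truffle is at ≈(526,31) and the mat's yaw is ≈0.30. Next I turn 13°, centre, and descend partway.

```bash
python3 -m pendant '{"grip":[1,1,1,1,1],"dp":[[0,0,0],[0,0,0],[0,0,0],[0,0,0],[0,0,0]],"yaw":[3,5,5.3,0,0]}' >/dev/null
python3 -m pendant '{"grip":[1,1,1,1,1],"dp":[[-10,-2,8],[-20,-3,15],[-20,-3,25],[-12.7,-1.7,25],[0,0,17]],"yaw":[0,0,0,0,0]}'
python3 -m pendant '{"grip":[1,1,1,1,1],"dp":[[0,0,10],[0,0,0],[0,0,0],[0,0,0],[0,0,0]],"yaw":[0,0,0,0,0]}'
python3 - <<'E'
from h import *
st=arm.state(); f=arm.grab_frame('wrist'); E=ext(f,st); K=np.array(f['camera_matrix']); W=fish(f['z_map'],E,K); im=f['image']; save('w2',im)
H=cv2.cvtColor(im,cv2.COLOR_RGB2HSV).astype(int)
m=(np.hypot(W[...,0]-502,W[...,1]-286)<30)&(W[...,2]>166)&(W[...,2]<190)&(H[...,1]<60)&(H[...,2]>120)
m=cv2.morphologyEx(m.astype(np.uint8),cv2.MORPH_OPEN,np.ones((3,3))); v,u=np.where(m>0)
P=ray(np.c_[u,v],E,K,178)[:,:2].astype(np.float32); print(st['position'],st['ee_rot'],len(P),np.nanmedian(W[m>0],0),cv2.minAreaRect(P),u.mean(),v.mean())
E
```

```text
t: 2.65
position: [504.3, 283.0, 238.1]
ee_rot: [-3.14, -0.0, 2.674]
wrist_force: [0.0, -0.3, -0.5]
opening: 91.2
t: 3.07
position: [503.1, 285.6, 232.2]
ee_rot: [3.14, 0.001, 2.674]
wrist_force: [-0.1, 0.2, -0.2]
opening: 91.2
[503.14926456 285.62461633 232.1822589 ] [3.13995715e+00 1.36603807e-03 2.67356062e+00] 751 [499.42999951 286.520841   177.11589071] ((500.243896484375, 285.6348571777344), (21.474517822265625, 27.271106719970703), 62.3641357421875) 317.8308921438082 213.24900133155793
```

View pics/w2.png

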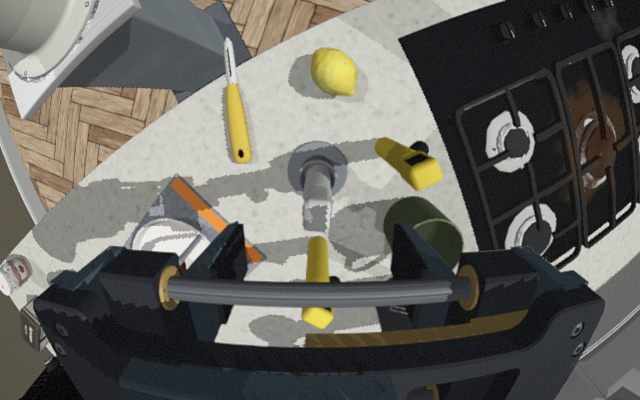

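Centred on the white thermometer (317,205), with the jaws either side of it. Descend, grip, and check.

```bash
python3 -m pendant '{"grip":[1,1,1,1,1],"dp":[[2.5,0,10],[0,0,20],[0,0,25],[0,0,20],[0,0,12]],"yaw":[0,0,0,0,0]}' >/dev/null
python3 -m pendant '{"grip":[1,1,-1,-1,-1],"dp":[[0,0,8],[0,0,2],[0,0,0],[0,0,0],[0,0,0]],"yaw":[0,0,0,0,0]}' 25
python3 -m pendant '{"grip":[-1,-1,-1,-1,-1],"dp":[[0,0,0],[0,0,0],[0,0,0],[0,0,0],[0,0,0]],"yaw":[0,0,0,0,0]}'
python3 -m pendant '{"grip":[-1,-1,-1,-1,-1],"dp":[[0,0,0],[0,0,0],[0,0,0],[0,0,0],[0,0,0]],"yaw":[0,0,0,0,0]}'
```

```text
t: 3.95
position: [501.0, 286.6, 134.8]
ee_rot: [3.14, 0.001, 2.673]
wrist_force: [-0.2, -0.2, 0.4]
opening: 74.2
t: 4.37
position: [500.5, 286.3, 134.0]
ee_rot: [3.141, 0.0, 2.673]
wrist_force: [-0.3, 0.3, 0.5]
opening: 40.6
t: 4.78
position: [500.5, 286.3, 133.9]
ee_rot: [-3.142, -0.0, 2.673]
wrist_force: [-1.0, -0.1, 0.6]
opening: 21.6
```

```bash
python3 -m pendant '{"grip":[-1,-1,-1,-1,-1],"dp":[[0,0,-5],[0,0,-15],[0,0,-20],[0,0,-20],[0,0,-10]],"yaw":[0,0,0,0,0]}'
python3 -m pendant '{"grip":[-1,-1,-1,-1,-1],"dp":[[-1,-10,0],[-2,-20,0],[-2.5,-25,0],[-2.5,-25,0],[-2.5,-25,0]],"yaw":[0,0,0,0,0]}'
python3 -m pendant '{"grip":[-1,-1,-1,-1,-1],"dp":[[-2.5,-25,0],[-2.5,-25,0],[-2.5,-25,0],[-2,-20,0],[-1,-11,0]],"yaw":[0,0,0,0,0]}'
python3 -m pendant '{"grip":[-1,-1,-1,-1,-1],"dp":[[-1,-5,5],[0,0,10],[0,0,8],[0,0,3],[0,0,0]],"yaw":[0,0,0,0,0]}'
python3 - <<'E'
from h import *
st=arm.state(); f=arm.grab_frame('wrist'); g=arm.grab_frame('side'); E=ext(f,st); K=np.array(f['camera_matrix']); W=fish(f['z_map'],E,K); im=f['image']; print(st['position'],st['ee_rot'])
np.savez('pics/w3.npz',im=im,z=f['z_map'],E=E,K=K); np.savez('pics/side3.npz',im=g['image'],W=cloud(g))
save('w3',np.vstack([im[80:],cv2.resize(g['image'][180:280,240:400],(640,280))])[:600])
H=cv2.cvtColor(im,cv2.COLOR_RGB2HSV).astype(int)
m=(np.hypot(W[...,0]-526,W[...,1]-31)<35)&(W[...,2]>12)&(W[...,2]<55)&(H[...,2]<100)
m=cv2.morphologyEx(m.astype(np.uint8),cv2.MORPH_OPEN,np.ones((3,3))); v,u=np.where(m>0)
print(len(u),np.nanmedian(W[m>0],0),cv2.minEnclosingCircle(np.c_[u,v].astype(np.float32)))
c=cv2.minEnclosingCircle(np.c_[u,v].astype(np.float32))[0]; print('truffle',ray([c],E,K,27))
E
```

```text
t: 5.2
position: [501.2, 286.6, 206.4]
ee_rot: [3.14, 0.002, 2.673]
wrist_force: [0.3, 0.0, -0.9]
opening: 21.9
t: 5.62
position: [460.8, 186.3, 202.8]
ee_rot: [-3.14, -0.001, 2.673]
wrist_force: [0.5, 0.1, -1.0]
opening: 21.6
t: 6.03
position: [421.8, 86.6, 203.0]
ee_rot: [-3.14, -0.002, 2.672]
wrist_force: [0.8, -0.2, -1.4]
opening: 21.9
t: 6.45
position: [422.0, 84.0, 176.9]
ee_rot: [-3.141, -0.002, 2.673]
wrist_force: [-0.7, 0.8, -0.9]
opening: 22.1
[422.02894542  84.02799116 176.86183979] [-3.14073112e+00 -1.69737419e-03  2.67313935e+00]
0 [nan nan nan] ((0.0, 0.0), 0.0)
truffle [[-113.21413647 -239.84668046   27.        ]]
  return np.nanmean(a, axis, out=out, keepdims=keepdims)
```

View pics/w3.png

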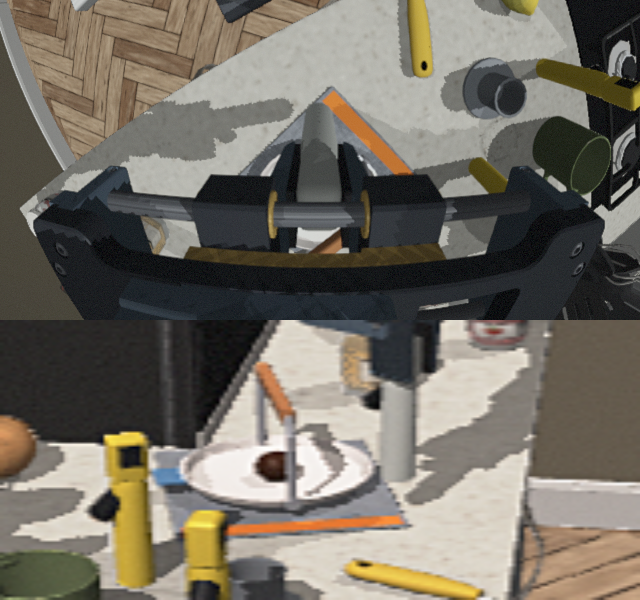

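The lower panel shows the snout at (375,395) facing the dish and the body hanging plumb; the truffle is at (275,465) there. I triangulate the truffle from the side and scene views.

```bash
cat >> h.py <<'E'
def pray(px,f,h):
    K=np.array(f['camera_matrix']);E=np.array(f['extrinsics']); d=E[:3,:3]@[(px[0]-K[0,2])/K[0,0],-(px[1]-K[1,2])/K[1,1],-1]; o=E[:3,3]
    return o,d,(o+d*((h-o[2])/d[2]))
E
python3 - <<'E'
from h import *
fs={n:arm.grab_frame(n) for n in('scene','side')}; L=[]
for n,f in fs.items():
    W=cloud(f); H=cv2.cvtColor(f['image'],cv2.COLOR_RGB2HSV).astype(int)
    m=(np.hypot(W[...,0]-526,W[...,1]-31)<40)&(W[...,2]>5)&(W[...,2]<65)&(H[...,2]<110)&(H[...,1]>60)&((H[...,0]<20)|(H[...,0]>165))
    v,u=np.where(m); u0,u1,v0,v1=u.min(),u.max(),v.min(),v.max()
    c=((u0+u1)/2,(v0+v1)/2); print(n,len(u),u0,u1,v0,v1,c,np.c_[u,v].mean(0)); o,d,p=pray(c,f,27); print(p); L.append((o,d/np.linalg.norm(d)))
    # held thermometer body, white column
    w=(np.hypot(W[...,0]-422,W[...,1]-84)<30)&(W[...,2]>60)&(W[...,2]<130); P=W[w]; print('thermo',len(P),np.median(P,0),P[:,2].min())
A=sum(np.eye(3)-np.outer(d,d) for o,d in L); b=sum((np.eye(3)-np.outer(d,d))@o for o,d in L); print('tri',np.linalg.solve(A,b))
E
```

```text
scene 47 306 314 206 214 (np.float64(310.0), np.float64(210.0)) [309.55319149 209.46808511]
[524.8210438   21.74684586  27.        ]
thermo 121 [418.82837017  71.40999161  94.92793809] 60.83142252404173
side 56 304 310 227 236 (np.float64(307.0), np.float64(231.5)) [307.60714286 231.5       ]
[532.95412174  31.59373178  27.        ]
thermo 185 [423.12542936  94.2489159   95.39113307] 60.07566807942794
tri [530.92696138  28.30434097  23.53530587]
```

Run:
```python
from h import *
from scipy.optimize import least_squares
d=np.load('pics/w1.npz')
S=[('w1',d['im'],fish(d['z'],d['E'],d['K']))]+[(n,np.load(f'pics/{n}.npz')['im'],np.load(f'pics/{n}.npz')['W']) for n in('scene','side')]
Q=[];T=[]
for n,im,W in S:
    H=cv2.cvtColor(im,cv2.COLOR_RGB2HSV).astype(int)
    m=(np.hypot(W[...,0]-526,W[...,1]-28)<30)&(W[...,2]>14)&(W[...,2]<50)&(H[...,2]<120)&(H[...,1]>50)
    P=W[m]; r=least_squares(lambda c:np.hypot(np.linalg.norm(P-c,axis=1),0)-18,[527,28,27],loss='soft_l1',f_scale=2); print(n,len(P),'sphere',r.x.round(1),np.abs(r.fun).mean()); T.append(P)
    m=(np.hypot(W[...,0]-526,W[...,1]-28)<95)&(W[...,2]>24)&(W[...,2]<33)&(H[...,1]<60)&(H[...,2]>100); P=W[m][:,:2]; P=P[np.hypot(*(P-[526,28]).T)>55]
    r=least_squares(lambda c:np.hypot(*(P-c).T)-76,[526,28],loss='soft_l1',f_scale=2); print('   rim',len(P),r.x.round(1),np.abs(r.fun).mean()); Q.append(P)
    m=(abs(W[...,2]-128)<14)&(np.hypot(W[...,0]-526,W[...,1]-28)<90)&(H[...,0]<20)&(H[...,1]>100)
    P=W[m][:,:2].astype(np.float32); 
    if len(P)>8: l=cv2.fitLine(P,cv2.DIST_HUBER,0,.01,.01).ravel(); print('   bar',len(P),np.median(P,0),'ang',np.degrees(np.arctan2(l[1],l[0]))%180, P.min(0),P.max(0))
P=np.vstack(Q); print('rim all',least_squares(lambda c:np.hypot(*(P-c).T)-76,[526,28],loss='soft_l1',f_scale=2).x)
P=np.vstack(T); print('sph all',least_squares(lambda c:np.linalg.norm(P-c,axis=1)-18,[526,28,27],loss='soft_l1',f_scale=2).x)
```

```text
w1 155 sphere [529.3  29.9  26.7] 0.6686033861140549
   rim 290 [529.6  31.2] 1.2000727317874813
   bar 35 [505.3923   88.44227] ang 92.95173 [502.114    76.39879] [508.99274  93.88462]
scene 51 sphere [528.6  28.6  26.8] 2.2816942069788375
   rim 68 [526.2  26.7] 3.044353559054037
   bar 125 [524.97906   23.500015] ang 109.582886 [499.32593 -35.50685] [552.2232   89.14799]
side 27 sphere [531.4  33.2  25. ] 1.934100297119788
   rim 101 [528.3  32.6] 2.9634251463474786
   bar 73 [528.1431    36.976547] ang 108.76964 [503.55762 -34.24364] [550.248     98.409584]
rim all [529.0124847   31.05370483]
sph all [528.69385776  29.55856068  26.39411432]
```

The sphere fits agree: truffle ≈(529.3,30,27). Nudge 5 mm forward, then hold for over a second.

```bash
python3 -m pendant '{"grip":[-1,-1,-1,-1,-1],"dp":[[-2.5,0,0],[-2.5,0,0],[0,0,0],[0,0,0],[0,0,0]],"yaw":[0,0,0,0,0]}'
for i in 1 2 3 4; do python3 -m pendant '{"grip":[-1,-1,-1,-1,-1],"dp":[[0,0,0],[0,0,0],[0,0,0],[0,0,0],[0,0,0]],"yaw":[0,0,0,0,0]}'|head -3; done
python3 - <<'E'
from h import *
# check tilt/position of held thermometer from depth: body axis at several heights
for n in('scene','side'):
    f=arm.grab_frame(n); W=cloud(f); o=np.array(f['extrinsics'])[:2,3]; v=np.array([426.5,82])-o; v/=np.linalg.norm(v)
    for z in(65,85,105,125,145):
        m=(np.hypot(W[...,0]-426,W[...,1]-82)<22)&(abs(W[...,2]-z)<8); print(n,z,m.sum(),(np.median(W[m][:,:2],0)+12.5*v).round(1) if m.sum() else '')
E
```

```text
t: 7.07
position: [427.0, 81.4, 178.0]
ee_rot: [3.142, 0.0, 2.673]
wrist_force: [0.8, 0.2, -0.6]
opening: 21.9
t: 7.48
position: [426.9, 81.4, 177.9]
ee_rot: [-3.142, 0.0, 2.673]
t: 7.9
position: [427.0, 81.4, 177.9]
ee_rot: [-3.142, -0.0, 2.673]
t: 8.32
position: [426.9, 81.4, 177.9]
ee_rot: [-3.142, 0.0, 2.673]
t: 8.73
position: [426.9, 81.4, 177.9]
ee_rot: [3.142, 0.0, 2.673]
scene 65 21 [427.9  80.1]
scene 85 26 [427.1  79.1]
scene 105 29 [426.9  83.8]
scene 125 29 [429.5  80.8]
scene 145 32 [427.3  81.5]
side 65 40 [428.8  79.6]
side 85 39 [430.4  79.9]
side 105 45 [430.6  78.8]
side 125 50 [429.4  78.7]
side 145 55 [431.   77.5]
```

Held steady 1.7 s, upright; both views put the body axis within ~3 mm of plan. Now back over the stand.

```bash
python3 -m pendant '{"grip":[-1,-1,-1,-1,-1],"dp":[[0,0,-5],[0,0,-10],[0,0,-10],[0,0,-5],[1.2,10,0]],"yaw":[0,0,0,0,0]}' >/dev/null
python3 -m pendant '{"grip":[-1,-1,-1,-1,-1],"dp":[[2.5,20,0],[3.1,25,0],[3.1,25,0],[3.1,25,0],[3.1,25,0]],"yaw":[0,0,0,0,0]}' >/dev/null
python3 -m pendant '{"grip":[-1,-1,-1,-1,-1],"dp":[[3.1,25,0],[3.1,25,0],[2.5,20,0],[1.4,11,0],[0.7,5,0]],"yaw":[0,0,0,0,0]}' >/dev/null
python3 -m pendant '{"grip":[-1,-1,-1,-1,-1],"dp":[[0,0,0],[0,0,0],[0,0,0],[0,0,0],[0,0,0]],"yaw":[0,0,0,0,0]}'
python3 - <<'E'
from h import *
p=arm.state(); Rm=R.from_euler('xyz',p['ee_rot']).as_matrix(); print(p['position'],Rm.T@(np.array([500.5,286.3,133.9])-p['position']))
f=arm.grab_frame('side'); W=cloud(f); o=np.array(f['extrinsics'])[:2,3]; v=np.array([500.5,286])-o; v/=np.linalg.norm(v)
for z in(90,110,130,150):
    m=(np.hypot(W[...,0]-500,W[...,1]-286)<22)&(abs(W[...,2]-z)<8); print(z,m.sum(),(np.median(W[m][:,:2],0)+12.5*v).round(1))
E
```

```text
t: 10.5
position: [500.5, 285.5, 208.1]
ee_rot: [-3.142, 0.0, 2.672]
wrist_force: [-0.2, -1.7, -0.9]
opening: 21.9
[500.47514727 285.54874153 208.07131504] [ 0.32020281  0.68477892 74.17127159]
90 52 [502.7 283. ]
110 58 [502.5 283.1]
130 51 [502.7 284.1]
150 57 [502.2 283.1]
```

Aligned to within a millimetre; lower 74 mm gently and watch the force.

```bash
python3 -m pendant '{"grip":[-1,-1,-1,-1,-1],"dp":[[0.3,0.7,5],[0,0,8],[0,0,9],[0,0,6],[0,0,4]],"yaw":[0,0,0,0,0]}'
python3 -m pendant '{"grip":[-1,-1,-1,-1,-1],"dp":[[0,0,6],[0,0,8],[0,0,9],[0,0,7],[0,0,4]],"yaw":[0,0,0,0,0]}'
python3 -m pendant '{"grip":[-1,-1,-1,-1,-1],"dp":[[0,0,3],[0,0,2],[0,0,1],[0,0,1],[0,0,0]],"yaw":[0,0,0,0,0]}'
```

```text
t: 10.97
position: [500.0, 286.8, 174.4]
ee_rot: [-3.14, -0.001, 2.673]
wrist_force: [-0.3, 0.0, -0.9]
opening: 21.9
t: 11.38
position: [500.2, 286.8, 140.6]
ee_rot: [-3.141, -0.001, 2.673]
wrist_force: [0.1, 0.2, -0.8]
opening: 21.7
t: 11.8
position: [500.7, 287.1, 135.0]
ee_rot: [3.141, 0.0, 2.673]
wrist_force: [0.2, -0.9, -0.7]
opening: 21.9
```

```bash
python3 -m pendant '{"grip":[-1,-1,-1,-0.3,0],"dp":[[0,0,0.6],[0,0,0.6],[0,0,0],[0,0,0],[0,0,0]],"yaw":[0,0,0,0,0]}'
python3 -m pendant '{"grip":[0.5,1,1,1,1],"dp":[[0,0,0],[0,0,0],[0,0,0],[0,0,0],[0,0,0]],"yaw":[0,0,0,0,0]}'
python3 -m pendant '{"grip":[1,1,1,1,1],"dp":[[0,0,0],[0,0,0],[0,0,-5],[0,0,-15],[0,0,-25]],"yaw":[0,0,0,0,0]}'
python3 -m pendant '{"grip":[1,1,1,1,1],"dp":[[0,0,-30],[0,0,-35],[0,0,-30],[0,0,-20],[0,0,-10]],"yaw":[0,0,0,0,0]}'
python3 - <<'E'
from h import *
st=arm.state(); f=arm.grab_frame('wrist'); E=ext(f,st); K=np.array(f['camera_matrix']); W=fish(f['z_map'],E,K); im=f['image']
H=cv2.cvtColor(im,cv2.COLOR_RGB2HSV).astype(int)
m=(np.hypot(W[...,0]-502,W[...,1]-286)<30)&(W[...,2]>166)&(W[...,2]<190)&(H[...,1]<60)&(H[...,2]>120)
m=cv2.morphologyEx(m.astype(np.uint8),cv2.MORPH_OPEN,np.ones((3,3))); v,u=np.where(m>0)
P=ray(np.c_[u,v],E,K,178)[:,:2].astype(np.float32); print(st['position'],len(P),np.nanmedian(W[m>0],0),cv2.minAreaRect(P))
E
```

```text
t: 12.22
position: [500.6, 287.0, 133.8]
ee_rot: [3.141, 0.0, 2.673]
wrist_force: [-0.1, 0.5, -0.2]
opening: 32.5
t: 12.63
position: [500.6, 287.0, 133.7]
ee_rot: [-3.142, -0.0, 2.673]
wrist_force: [0.3, 0.2, 0.3]
opening: 65.6
t: 13.05
position: [499.4, 286.4, 177.7]
ee_rot: [-3.139, -0.002, 2.673]
wrist_force: [0.0, -0.2, 0.0]
opening: 91.0
t: 13.47
position: [501.4, 287.4, 307.2]
ee_rot: [3.138, 0.003, 2.673]
wrist_force: [0.1, 0.1, -0.3]
opening: 91.5
[501.38094609 287.37108334 307.16906737] 546 [501.96328894 286.60904657 177.01740408] ((501.9334716796875, 286.30511474609375), (21.310850143432617, 27.2460880279541), 63.1960563659668)
```

The thermometer is back where it started (501.9,286.3, top at 177). Before going to the dish, check clearances round it from the stored depth maps.

Run:
```python
from h import *
W=np.vstack([np.load(f'pics/{n}.npz')['W'].reshape(-1,3) for n in('scene','side')]); W=W[~np.isnan(W[:,0])]
r=np.hypot(W[:,0]-529,W[:,1]-30)
for a,b in((60,150),(150,240),(240,400),(400,700)):
    m=(W[:,2]>a)&(W[:,2]<b)&(W[:,0]>300)&(r>80); i=np.argsort(r[m])[:400:80]; print(a,b,r[m][i].round(),W[m][i].round().tolist())
```

```text
60 150 [ 80.  94.  99. 104. 110.] [[548.0, -48.0, 71.0], [605.0, -25.0, 75.0], [609.0, -29.0, 99.0], [612.0, -33.0, 140.0], [599.0, -55.0, 68.0]]
150 240 [ 86.  94. 100. 105. 110.] [[597.0, -23.0, 222.0], [608.0, -20.0, 164.0], [609.0, -30.0, 208.0], [599.0, -47.0, 202.0], [602.0, -51.0, 234.0]]
240 400 [358. 528. 548. 558. 566.] [[771.0, 294.0, 243.0], [1035.0, 183.0, 240.0], [1025.0, 265.0, 258.0], [1024.0, 288.0, 242.0], [1024.0, 306.0, 297.0]]
400 700 [131. 146. 151. 155. 156.] [[649.0, 82.0, 610.0], [658.0, 99.0, 607.0], [668.0, 89.0, 658.0], [672.0, 88.0, 676.0], [685.0, 33.0, 695.0]]
```

The microwave corner at ≈(603,−22), top ≈240, is the only near obstacle. Lifting the dish 80 mm puts the gripper body above it. Move over the dish now.

```bash
python3 -m pendant '{"grip":[1,1,1,1,1],"dp":[[-6.4,-10.2,0],[-14,-21,0],[-20,-31,0],[-20,-31,0],[-20,-31,0]],"yaw":[0,0,0,0,0]}' >/dev/null
python3 -m pendant '{"grip":[1,1,1,1,1],"dp":[[-20,-31,0],[-20,-31,0],[-14,-21,0],[-6,-9,0],[0,0,0]],"yaw":[0,0,0,0,6]}' >/dev/null
python3 -m pendant '{"grip":[1,1,1,1,1],"dp":[[0,0,0],[0,0,0],[0,0,0],[0,0,0],[0,0,0]],"yaw":[7,7,7,7,7]}' >/dev/null
python3 -m pendant '{"grip":[1,1,1,1,1],"dp":[[0,0,0],[0,0,0],[0,0,0],[0,0,0],[0,0,0]],"yaw":[3,0,0,0,0]}'
python3 - <<'E'
from h import *
st=arm.state(); f=arm.grab_frame('wrist'); print(st['position'],st['ee_rot'],st['joints'])
save('w4',f['image']); np.savez('pics/w4.npz',im=f['image'],z=f['z_map'],E=ext(f,st),K=f['camera_matrix'])
E
```

```text
t: 15.18
position: [528.0, 30.8, 303.3]
ee_rot: [-3.141, -0.0, 1.907]
wrist_force: [0.3, -0.3, 0.4]
opening: 91.3
[527.96682869  30.75479157 303.31748798] [-3.14100969e+00 -2.39385428e-04  1.90653148e+00] [-5.47487821e-02  2.77544779e-01  1.44480137e+00 -5.36100650e-07
  1.41987670e+00 -3.90483928e-01]
```

View pics/w4.png

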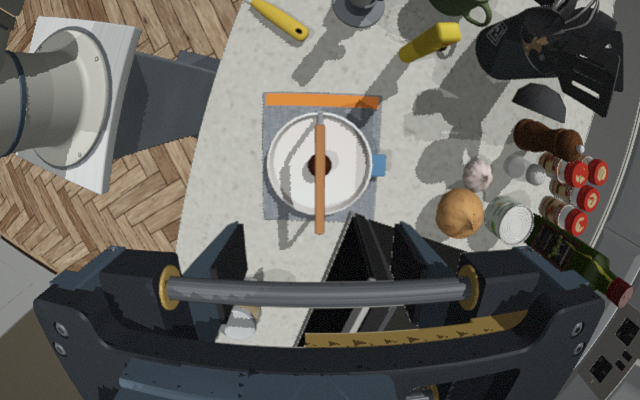

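The view shows the bar from (320,115) to (320,233), the lip at (378,165), the strip at (322,101), and the full mat between (263,93) and (380,220).

Run:
```python
from h import *
d=np.load('pics/w4.npz'); im=d['im'];E=d['E'];K=d['K']; W=fish(d['z'],E,K); H=cv2.cvtColor(im,cv2.COLOR_RGB2HSV).astype(int); h,s,v=H[...,0],H[...,1],H[...,2]
def pts(m,z):
    m=cv2.morphologyEx(m.astype(np.uint8),cv2.MORPH_OPEN,np.ones((3,3))); b,a=np.where(m>0); return ray(np.c_[a,b],E,K,z)[:,:2].astype(np.float32)
sub=np.zeros(im.shape[:2],bool); sub[85:245,250:395]=1
o=sub&(h<20)&(s>110)
def rect(n,P):
    r=cv2.minAreaRect(P); l=cv2.fitLine(P,cv2.DIST_L2,0,.01,.01).ravel(); print(n,len(P),r,'mean',P.mean(0),'ang',np.degrees(np.arctan2(l[1],l[0]))%180); return r
rect('bar',pts(o&(W[...,2]>100),130)); rs=rect('strip',pts(o&(W[...,2]<15),4.5))
a=np.degrees(0)
P=pts(sub&(h>95)&(h<115)&(s>140),22); rect('lip',P)
P=W[sub&(W[...,2]>24)&(W[...,2]<33)&(s<60)&(v>110)][:,:2]
from scipy.optimize import least_squares
c=least_squares(lambda c:np.hypot(*(P-c).T)-76,[528,30],loss='soft_l1',f_scale=2).x; print('rim',c)
t=sub&(v<90)&(W[...,2]>14)&(W[...,2]<50)&(h<20); T=W[t]; print('truf',len(T),least_squares(lambda c:np.linalg.norm(T-c,axis=1)-18,[528,30,27],loss='soft_l1',f_scale=2).x)
l=P and 0 if False else None
```

```text
bar 925 ((528.126708984375, 30.191734313964844), (11.36166763305664, 128.31231689453125), 19.56331443786621) mean [527.4662    33.287243] ang 109.397606
strip 1292 ((501.2191162109375, 121.25184631347656), (169.0101318359375, 18.174348831176758), 17.599035263061523) mean [501.848   121.59462] ang 17.672356Traceback (most recent call last):
  File "<stdin>", line 11, in <module>
  File "<stdin>", line 8, in rect
cv2.error: OpenCV(4.12.0) /io/opencv/modules/imgproc/src/linefit.cpp:50: error: (-215:Assertion failed) count > 0 in function 'fitLine2D_wods'
```

```bash
python3 -m pendant '{"grip":[1,1,1,1,1],"dp":[[0,0,10],[0,0,25],[0,0,30],[0,0,30],[0,0,30]],"yaw":[0,0,0,0,0]}' >/dev/null
python3 -m pendant '{"grip":[1,1,1,1,1],"dp":[[0,0,25],[0,0,20],[0,0,15],[0,0,10],[0,0,5]],"yaw":[0,0,0,0,0]}'
python3 -m pendant '{"grip":[0,-0.4,-0.6,-0.6,-0.6],"dp":[[0,0,0],[0,0,0],[0,0,0],[0,0,0],[0,0,0]],"yaw":[0,0,0,0,0]}' 40
python3 -m pendant '{"grip":[-0.6,-0.6,-0.6,-0.6,-0.6],"dp":[[0,0,0],[0,0,0],[0,0,0],[0,0,0],[0,0,0]],"yaw":[0,0,0,0,0]}'
python3 - <<'E'
from h import *
st=arm.state(); print(st['position'],st['ee_rot'],R.from_euler('xyz',st['ee_rot']).as_matrix().T@(np.array([528.1,30.2,103])-st['position']))
E
```

```text
t: 16.07
position: [527.4, 30.7, 102.1]
ee_rot: [-3.14, -0.001, 1.905]
wrist_force: [-0.2, 0.2, -0.4]
opening: 91.2
t: 16.48
position: [528.6, 30.7, 104.4]
ee_rot: [3.14, 0.0, 1.905]
wrist_force: [0.3, 0.1, -0.1]
opening: 60.4
t: 16.9
position: [528.2, 30.7, 103.7]
ee_rot: [3.142, 0.0, 1.905]
wrist_force: [0.6, 0.2, 1.0]
opening: 27.6
[528.16498865  30.69083985 103.73229039] [3.14156868e+00 1.13186379e-05 1.90469810e+00] [-0.44242403 -0.22228077  0.73229006]
```

```bash
python3 -m pendant '{"grip":[-0.6,-0.6,-0.64,-0.68,-0.7],"dp":[[0,0,0],[0,0,0],[0,0,0],[0,0,0],[0,0,0]],"yaw":[0,0,0,0,0]}'
python3 -m pendant '{"grip":[-0.72,-0.73,-0.74,-0.76,-0.8],"dp":[[0,0,0],[0,0,0],[0,0,0],[0,0,0],[0,0,0]],"yaw":[0,0,0,0,0]}'
python3 -m pendant '{"grip":[-1,-1,-1,-1,-1],"dp":[[0,0,0],[0,0,0],[0,0,0],[0,0,0],[0,0,0]],"yaw":[0,0,0,0,0]}'
python3 -m pendant '{"grip":[-1,-1,-1,-1,-1],"dp":[[0,0,0],[0,0,0],[0,0,0],[0,0,0],[0,0,0]],"yaw":[0,0,0,0,0]}'
```

```text
t: 17.32
position: [528.2, 30.7, 103.7]
ee_rot: [-3.142, 0.0, 1.905]
wrist_force: [-0.0, 0.1, -0.3]
opening: 13.9
t: 17.73
position: [528.2, 30.7, 103.8]
ee_rot: [3.141, 0.0, 1.905]
wrist_force: [1.5, 0.3, 0.3]
opening: 11.7
t: 18.15
position: [528.2, 30.7, 103.8]
ee_rot: [3.141, 0.0, 1.905]
wrist_force: [1.1, 1.0, 2.0]
opening: 11.7
t: 18.57
position: [528.2, 30.7, 103.7]
ee_rot: [3.142, 0.0, 1.905]
wrist_force: [1.7, 1.7, 0.7]
opening: 11.7
```

Gripped (11.7 mm). Lift smoothly by 80 mm.

```bash
python3 -m pendant '{"grip":[-1,-1,-1,-1,-1],"dp":[[0,0,-0.5],[0,0,-1],[0,0,-1.5],[0,0,-2],[0,0,-3]],"yaw":[0,0,0,0,0]}'
for i in 1 2 3; do python3 -m pendant '{"grip":[-1,-1,-1,-1,-1],"dp":[[0,0,-4],[0,0,-4],[0,0,-4],[0,0,-4],[0,0,-4]],"yaw":[0,0,0,0,0]}' >/dev/null; done
python3 -m pendant '{"grip":[-1,-1,-1,-1,-1],"dp":[[0,0,-4],[0,0,-3],[0,0,-2],[0,0,-2],[0,0,-1]],"yaw":[0,0,0,0,0]}'
python3 -m pendant '{"grip":[-1,-1,-1,-1,-1],"dp":[[0,0,0],[0,0,0],[0,0,0],[0,0,0],[0,0,0]],"yaw":[0,0,0,0,0]}'
python3 - <<'E'
from h import *
f=arm.grab_frame('side'); g=arm.grab_frame('scene')
A=cv2.resize(f['image'][150:270,250:370],(400,400)); B=cv2.resize(g['image'][130:250,255:375],(400,400)); save('lift',np.hstack([A,B]))
E
```

```text
t: 18.98
position: [527.9, 30.7, 111.7]
ee_rot: [-3.141, -0.0, 1.905]
wrist_force: [-1.1, 0.1, -3.2]
opening: 12.1
t: 20.65
position: [528.2, 30.7, 183.9]
ee_rot: [3.141, 0.0, 1.905]
wrist_force: [-0.2, 0.5, -2.9]
opening: 11.7
t: 21.07
position: [528.1, 30.7, 183.6]
ee_rot: [-3.141, -0.0, 1.905]
wrist_force: [-0.6, -0.6, -2.3]
opening: 11.5
```

View pics/lift.png

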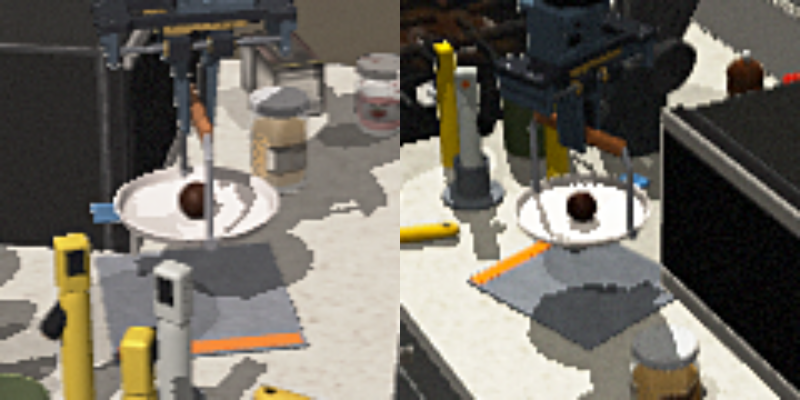

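Lifted 80 mm: dish level, with the truffle at its centre ((195,200) side panel, (581,206) scene panel). Now the quarter turn, gently, by −88° about the tool's z (dish yaw 19.4° → 107.6°).

```bash
python3 -m pendant '{"grip":[-1,-1,-1,-1,-1],"dp":[[0,0,0],[0,0,0],[0,0,0],[0,0,0],[0,0,0]],"yaw":[-0.5,-1,-1.5,-2,-2.5]}'
for i in 1 2 3 4 5; do python3 -m pendant '{"grip":[-1,-1,-1,-1,-1],"dp":[[0,0,0],[0,0,0],[0,0,0],[0,0,0],[0,0,0]],"yaw":[-3,-3,-3,-3,-2.6]}'|sed -n 2,4p; done
python3 -m pendant '{"grip":[-1,-1,-1,-1,-1],"dp":[[0,0,0],[0,0,0],[0,0,0],[0,0,0],[0,0,0]],"yaw":[-2.5,-2,-1.5,-1,-0.5]}'
python3 -m pendant '{"grip":[-1,-1,-1,-1,-1],"dp":[[0,0,0],[0,0,0],[0,0,0],[0,0,0],[0,0,0]],"yaw":[0,0,0,0,0]}'
python3 - <<'E'
from h import *
from scipy.optimize import least_squares
st=arm.state(); print(st['position'],np.degrees(st['ee_rot']))
f=arm.grab_frame('side'); g=arm.grab_frame('scene')
A=cv2.resize(f['image'][150:270,250:370],(400,400)); B=cv2.resize(g['image'][130:250,255:375],(400,400)); save('turn',np.hstack([A,B]))
for n,q in(('side',f),('scene',g)):
    W=cloud(q); H=cv2.cvtColor(q['image'],cv2.COLOR_RGB2HSV).astype(int); near=np.hypot(W[...,0]-528,W[...,1]-31)<115
    m=near&(W[...,2]>80)&(W[...,2]<140)&(H[...,2]<120)&(H[...,1]>60)&((H[...,0]<20)|(H[...,0]>165)); T=W[m]
    print(n,len(T),'truf',least_squares(lambda c:np.linalg.norm(T-c,axis=1)-18,[528,31,107],loss='soft_l1',f_scale=2).x.round(1))
    b=near&(H[...,0]>95)&(H[...,0]<115)&(H[...,1]>120)&(W[...,2]>85)&(W[...,2]<120); L=W[b]
    if len(L): c=np.median(L,0); print('lip',len(L),c,np.degrees(np.arctan2(c[1]-31,c[0]-528)))
    m=near&(W[...,2]>100)&(W[...,2]<118)&(H[...,1]<60)&(H[...,2]>110); P=W[m]; P=P[np.hypot(P[:,0]-528,P[:,1]-31)>62]; print('rim',len(P),least_squares(lambda c:np.hypot(*(P[:,:2]-c).T)-76,[528,31],loss='soft_l1',f_scale=2).x)
    t=(np.hypot(W[...,0]-502,W[...,1]-286)<20)&(W[...,2]>150)&(H[...,1]<60); print('thermo top',np.percentile(W[t],[50,98],0).round())
E
```

```text
t: 21.58
position: [528.2, 30.7, 183.7]
ee_rot: [-3.142, 0.0, 2.038]
wrist_force: [-0.2, 0.7, -3.5]
opening: 11.6
position: [528.1, 30.7, 183.7]
ee_rot: [3.142, 0.0, 2.294]
wrist_force: [0.2, 0.2, -2.7]
position: [528.1, 30.7, 183.7]
ee_rot: [-3.142, -0.0, 2.549]
wrist_force: [-0.2, 0.5, -3.5]
position: [528.1, 30.7, 183.7]
ee_rot: [-3.142, -0.0, 2.804]
wrist_force: [0.3, 0.1, -3.2]
position: [528.2, 30.7, 183.7]
ee_rot: [-3.142, 0.0, 3.059]
wrist_force: [-0.0, 0.2, -3.2]
position: [528.1, 30.7, 183.7]
ee_rot: [-3.142, -0.0, -2.97]
wrist_force: [-0.2, -0.0, -3.2]
t: 24.08
position: [528.1, 30.7, 183.7]
ee_rot: [3.142, -0.0, -2.841]
wrist_force: [0.5, 0.5, -3.8]
opening: 11.5
t: 24.5
position: [528.1, 30.7, 183.7]
ee_rot: [-3.142, -0.0, -2.843]
wrist_force: [-0.3, 0.4, -3.0]
opening: 11.7
[528.14506949  30.68297377 183.7182862 ] [-1.79999497e+02 -1.85304411e-03 -1.62880312e+02]
side 87 truf [530.3  32.4 106. ]
lip 13 [503.57057453 110.78349162 103.13935623] 107.02440453190155
rim 192 [528.9417112   33.82948344]
thermo top [[501. 295. 168.]
 [517. 304. 179.]]
scene 63 truf [527.   30.3 107.1]
lip 15 [494.5895981  105.70522538 105.3047328 ] 114.095615548933
rim 123 [527.06118759  29.53827159]
thermo top [[499. 278. 170.]
 [512. 292. 177.]]
```

View pics/turn.png

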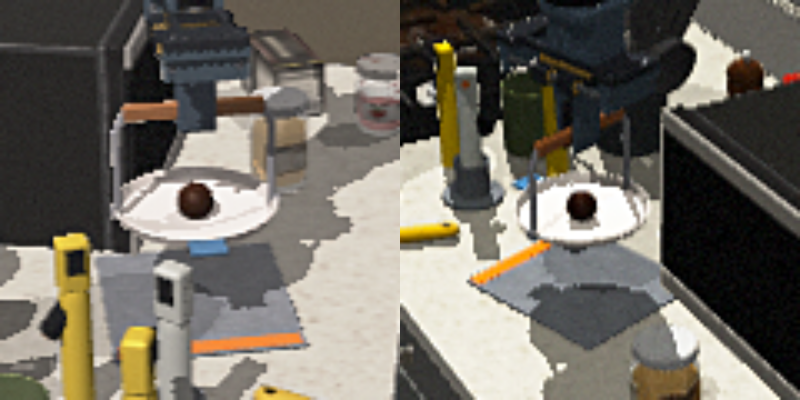

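The dish is level, its lip at (207,247) in the side panel points to the orange strip, and the truffle is centred at (196,200). Everything is at rest, so I hand in.

```bash
python3 -c "
from plant import arm
print(arm.finish_job(), arm.state()['t'])"
```

```text
the job is handed in; nothing more can be done
the job is handed in; nothing more can be done
```

The whole job was carried out and handed in at about 25 s of the 61 s allowed. No verdict was reported, so what follows rests on my own checks.

- **Thermometer reading:** I took the white thermometer from its stand and held it still for about 1.7 s. By my estimate the beam was on the truffle to within a few millimetres, from about 14 cm. I worked that out from positions, because the wrist camera could not see the truffle at that moment.
- **Thermometer return:** It is back in its stand and released. Its top was at (502, 286), within about 2 mm of the start, and at the same height. I did not open the fingers or move away until its foot had reached the same height as before.
- **Dish:** I lifted it 80 mm with the lip unchanged, then turned it 88° anticlockwise and left it held in the air. That puts the lip at about 107.5°, against about 107.6° for the mat's +y.
- **Last check:** The dish is level and about 2 mm from the mat's middle. The truffle is within about 2 mm of the dish's middle, and the thermometer is still upright. I saw no bystander moved.

**Disagreements:**
- The early single-pixel truffle positions differed by about 10 mm between the cameras. Sphere fits to the depth points settled this to about 3 mm.
- In the last check the lip measured 107° from the side camera and 114° from the scene camera. Only 13 to 15 pixels were visible, and both are within tolerance.

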